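Lock a quarter-turn nut into the channel

ROBOT

A 6-joint arm with a two-finger parallel gripper is mounted at the origin on a cart in front of the work surface, level with it; the furniture and walls round the work are solid. World frame = base frame: x ahead of the robot, y to its left, z up, the work surface at z = 0. Lengths are in m, angles in rad, forces in N, time in s.
With the tool pointing down it reaches from about 0.375 to 0.9 m from the base axis. Payload 3.1 kg.
Tool frame: the origin (TCP) lies between the finger pads; the fingertips stand 11 mm ahead of it and the grasp point (between the pads) lies 8 mm behind it; y points along the fingers, x is the direction in which the jaws open and shut, and the axes are right-handed (so a half turn about y gives the same grasp; the last joint's range is limited). The gripper opens to 85 mm and grips with 20 to 120 N. Pads are 22 mm wide; open, the fingers measure 114 mm over their backs; the gripper's body (76 mm by 85 mm) begins 54 mm behind the grasp point. The pads swing forward as they close: fully open they stand 13 mm farther back than shut.
Start: joints at [-1.522, 0.527, 1.433, -0, 1.181, -0.178], TCP at [0.141, -0.609, 0.242] pointing down, gripper open.
Joint ranges: [-3.08, 3.08], [-0.75, 2.2], [0.22, 2.44], [-1.43, 4.57], [0, 2.65], [-2.85, 2.85]. Speed limits (rad/s): [2.79, 2.79, 3.14, 3.14, 3.14, 3.14].

INTERFACE

Orientations are given as a 3x3 rotation matrix whose columns are the frame's x, y, z axes.
In Python, from workcell import r, viewer gives the robot as it stands.
- The arm moves only by the shell command python3 -m crank 'ROWS' [OPENING] [FORCE]. ROWS is text: rows parted by semicolons, each of 4 numbers parted by spaces: the shift along the tool's x, y, z in mm, then the turn about the tool's y in rad. In form: dx dy dz twist; .... A call has 1 to 20 rows; each row shifts and turns the pose as measured when the row begins, along the tool's axes as they then stand; what a row does not reach is not made up. A row lasts 1/12 s, in which the tool goes at most 41.7 mm and 7.16 degrees, less where a joint would pass 70% of its speed; a pose out of reach is approached as far as the arm can. A call with a gripper value outside its range is refused whole. OPENING is the finger opening in mm, from 0 to 85.4, set as the call begins (- or left out, the last holds). The fingers move at their own pace and stop on an object; FORCE is the grip in N (left out, the last holds). Time passes only in rows, so rows that do not move let the fingers close. It gives the time, the measured TCP pose, the force and the opening at its end, in the units of the state.
- r.read_state(): the state, without advancing time (a new reading comes with each control period).
- viewer.snapshot(name): name is "scene" or "side" or "wrist"; returns the picture (400x640x3 uint8, blue, green, red); there is no depth.
- viewer.camera_info(name): a dict with "intrinsics" (3x3 intrinsics, pixels), "k1" (the pictures are not rectified: a ray, as slopes to the right and down, at radius r is drawn at 1 + k1 r^2 times it, then the intrinsics apply), "rvec" (rotation vector, rad) and "tvec" (3), from world to camera coordinates, as OpenCV has them. Camera axes: x right, y down, z forward; pixel columns grow to the right and rows downward; lengths in m; the calibration is good to about 2 mm. A picture is of the moment at which its call begins: read the wrist's pose just before it. camera_info takes no time and is no camera call; for the wrist camera it gives the pose at the moment of the call.
- r.sign_off(): hands the job in, once; it reports no verdict.
The state is a dict: "time": time; "joint_pos": joint angles; "joint_vel": joint speeds; "joint_efforts": joint torques, N m; "position": TCP position; "orientation": TCP orientation; "contact_force": force on the tool from outside, world axes, zero at the start; "torque": the same for the moment, N m; "width": finger opening in m.
Only numpy, scipy, OpenCV 4.12 (cv2) and the standard library are available. Lean on these libraries where they do the work, as an engineer would, in place of code of your own. Each camera call takes 0.05 s, during which the arm holds its last target.

TASK

Fit the nut with the orange grip into the metal channel at the red paint mark, ready for a stop to be bolted on: put its bar-shaped foot down through the slot with the bar along the slot until the grey collar sits on the channel's lips, then twist it a quarter turn, either way, so that the bar lies straight across under both lips, and let go. Leave the round-footed piece with the black grip where it stands.

Things in the scene. Friction and masses are not known exactly. Their poses are not given: they have to be found in the camera images.
- bar_nut: Loose nut, about 150 g, upright, any yaw; origin: centre of its underside, z up. Steel bar foot 52 (x) x 22 (y) x 12 mm, rounded ends; neck 20 mm wide to height 20; round grey collar 50 mm wide, height 20 to 26; orange hub 24 mm wide to 31; orange wing grip, parallel to the bar, 44 (x) x 12 (y) mm, to height 70. Pinch the wing's 12 mm thickness from above.
- channel: Fixed steel channel, slot upward, on a 290x120x12 mm plywood board; origin: centre of the board's underside, x along the slot. 240 mm long, 70 wide, ends capped. Slot 34 mm wide; lips 4 mm thick, tops 48 mm above the bench; inside 64 wide, floor 33 below the lip tops. With its collar on the lips the nut's origin is 20 mm below the lip tops and the bar hangs free to turn under the lips.
- mark (a point): The place for the nut: middle of the slot at lip-top height, level with the red paint mark, a 10 mm wide stripe across both lips and down the channel's outer walls, 40 mm from the channel's middle towards its +x. Axes as the channel's.
- round_foot: Loose piece of the same shape and size as the nut, but with a black wing grip and a round steel foot 52 mm in diameter, which does not pass the slot. To be left alone. Origin at the centre of the foot's underside.
Not all that is in view belongs to the job. What is shaped like the bar_nut but purple or yellow is not meant.

How it is judged:
On the way:
1. the nut's bar has gone down through the slot at the mark, lying along the slot (within 25 degrees), collar on the lips (z of bar_nut in the frame of mark between -0.027 and -0.014 m and y of bar_nut in the frame of mark between -0.009 and 0.009 m and x of bar_nut in the frame of mark between -0.025 and 0.025 m and angle between the x axis of bar_nut and the x axis of channel, either way round below 0.44 rad), for 0.1 s.
At the end, for the whole second after the job is handed in: The nut stands upright and at rest, collar on the lips (6 mm of height), within 20 mm of the red mark along the channel and 9 mm of the slot's middle, its bar within 15 degrees of square across under both lips; the round-footed piece is within 30 mm of where it stood (z of bar_nut in the frame of mark between -0.027 and -0.014 m and y of bar_nut in the frame of mark between -0.009 and 0.009 m and x of bar_nut in the frame of mark between -0.02 and 0.02 m and angle between the x axis of bar_nut and the x axis of channel, either way round above 1.31 rad and angle between bar_nut's own z axis and vertical below 0.12 rad and linear speed of bar_nut below 0.02 m/s and angular speed of bar_nut below 0.2 rad/s and distance of round_foot from where it was at the start of the episode below 0.03 m); the robot touches nothing.
It fails at once if the round-footed piece is shifted by more than 30 mm (distance of round_foot from where it was at the start of the episode above 0.03 m).
It also fails if it takes over 48 s, if anything falls off the work surface, if the arm or the gripper's body presses on something with over 40 N, if the wrist force passes 120 N, or if a joint passes its speed limit or range.

## Working session

There is one attempt and no reset: what is moved stays moved. The work goes in short steps, Python scripts to look and compute and a shell command to move; the robot and the scene stay as the last step left them, time stands still between calls to the robot, and variables do not carry over. Pictures are saved under pics/ and viewed, and the job is handed in when it is done.

```bash
mkdir -p pics; ls
cat > h.py <<'E'
import numpy as np, cv2
from workcell import r, viewer
def pix2ray(name,uv,ci=None):
    ci=ci or viewer.camera_info(name)
    K=np.array(ci["intrinsics"]);k1=ci["k1"]
    d=np.array([[ (uv[0]-K[0,2])/K[0,0],(uv[1]-K[1,2])/K[1,1]]])[0]
    s=d.copy()
    for _ in range(30): s=d/(1+k1*(s@s))
    R=cv2.Rodrigues(np.array(ci["rvec"],float))[0];t=np.array(ci["tvec"],float).ravel()
    return -R.T@t, R.T@np.array([s[0],s[1],1])
def onz(name,uv,z,ci=None):
    c,d=pix2ray(name,uv,ci); return c+d*(z-c[2])/d[2]
def proj(name,P,ci=None):
    ci=ci or viewer.camera_info(name)
    K=np.array(ci["intrinsics"]);R=cv2.Rodrigues(np.array(ci["rvec"],float))[0];t=np.array(ci["tvec"],float).ravel()
    p=R@np.array(P)+t; s=p[:2]/p[2]; s=s*(1+ci["k1"]*(s@s)); return K[0,0]*s[0]+K[0,2],K[1,1]*s[1]+K[1,2]
E
python3 - <<'E'
from h import *
s=r.read_state();print(s)
for n in("scene","side","wrist"):
    cv2.imwrite(f"pics/{n}0.png",viewer.snapshot(n)); print(n,viewer.camera_info(n))
E
```

```text
pics
{'time': 0.0, 'joint_pos': array([-1.52150594e+00,  5.28490354e-01,  1.43389341e+00,  4.11860508e-05,
        1.18138580e+00, -1.78519978e-01]), 'joint_vel': array([ 0.00084847, -0.0007171 , -0.0006713 ,  0.00033808, -0.00086334,
        0.00074366]), 'joint_efforts': array([-8.87959095e-05, -4.42352629e+01, -1.78026223e+01, -3.99508299e-04,
        8.49931355e-03,  1.63200781e-05]), 'position': array([ 0.14114626, -0.60815277,  0.24132155]), 'orientation': array([[ 2.25829661e-01, -6.92009811e-05,  9.74166803e-01],
       [-9.74164464e-01,  2.17614303e-03,  2.25829273e-01],
       [-2.13555391e-03, -9.99997630e-01,  4.24024506e-04]]), 'contact_force': array([-0.33540584, -0.39194524, -0.48040679]), 'torque': array([-0.0167556 , -0.00108234, -0.05418857]), 'width': 0.08552162449738215}
scene {'intrinsics': array([[444.81301096,   0.        , 317.31860895],
       [  0.        , 444.81301096, 204.50462674],
       [  0.        ,   0.        ,   1.        ]]), 'k1': -0.016130945887745413, 'rvec': array([ 0.83191641, -2.39018563,  1.26931851]), 'tvec': array([0.31875729, 0.27183321, 0.81253521])}
side {'intrinsics': array([[473.43106839,   0.        , 322.97232926],
       [  0.        , 473.43106839, 201.97656725],
       [  0.        ,   0.        ,   1.        ]]), 'k1': -0.03913031175405367, 'rvec': array([ 0.41324777, -2.621225  ,  1.33973398]), 'tvec': array([0.43287023, 0.19627448, 1.00176406])}
wrist {'intrinsics': array([[340.73045153,   0.        , 318.24199253],
       [  0.        , 340.73045153, 204.12315778],
       [  0.        ,   0.        ,   1.        ]]), 'k1': -0.0037279053126879143, 'rvec': array([-2.25701667,  1.791659  ,  0.28744905]), 'tvec': array([-0.62461572, -0.03973885,  0.38005291])}
```

View pics/scene0.png

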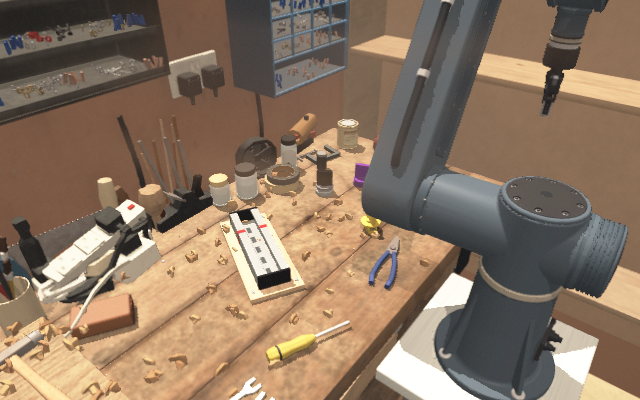

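View pics/side0.png

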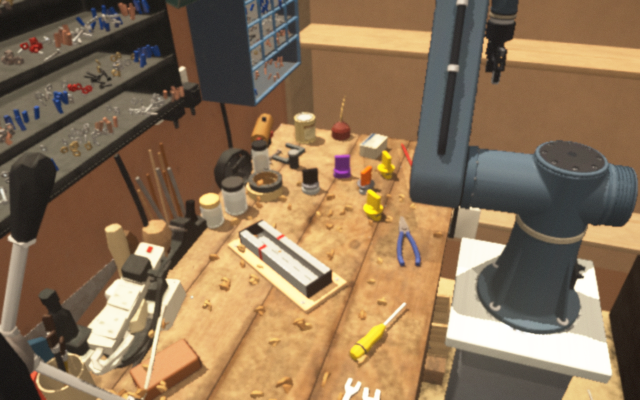

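View pics/wrist0.png

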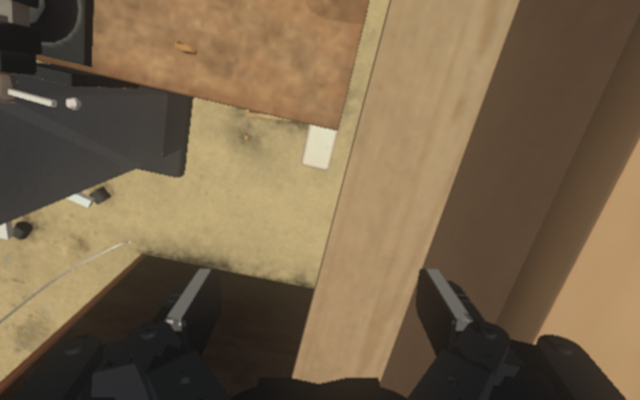

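Run:
```python
from h import *
im=cv2.imread("pics/side0.png")
cv2.imwrite("pics/c1.png",cv2.resize(im[130:230,280:420],None,fx=5.6,fy=5.6,interpolation=cv2.INTER_CUBIC))
sc=cv2.imread("pics/scene0.png")
cv2.imwrite("pics/c2.png",cv2.resize(im[210:310,220:360],None,fx=5.6,fy=5.6,interpolation=cv2.INTER_CUBIC))
cv2.imwrite("pics/c3.png",cv2.resize(sc[195:305,210:310],None,fx=5.4,fy=5.4,interpolation=cv2.INTER_CUBIC))
for n,uv in dict(orange=(366,178),y1=(386,165),y2=(373,206),pur=(342,166),blk=(310,180)).items(): print(n,onz("side",uv,.04).round(3))
for n in("scene","side"): print(n,pix2ray(n,(320,200))[0].round(3))
```

```text
orange [ 0.426 -0.285  0.04 ]
y1 [ 0.388 -0.368  0.04 ]
y2 [ 0.376 -0.162  0.04 ]
pur [ 0.508 -0.327  0.04 ]
blk [ 0.572 -0.231  0.04 ]
scene [-0.074  0.606  0.68 ]
side [0.17  0.796 0.753]
```

View pics/c1.png

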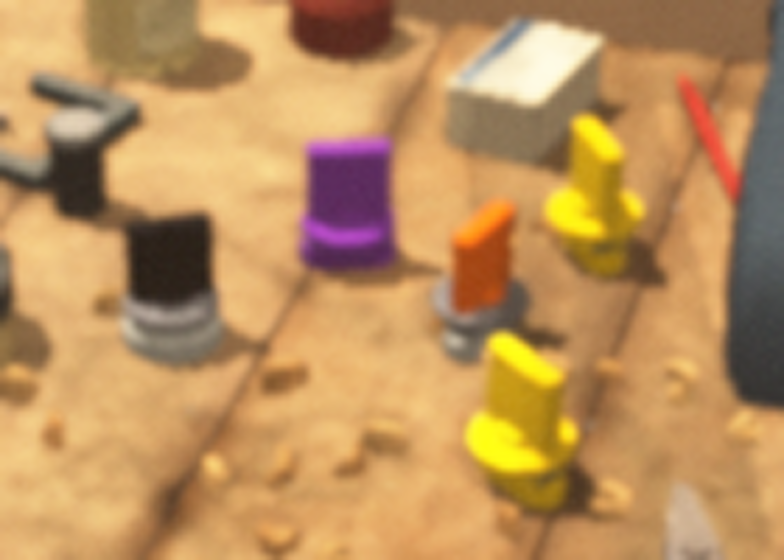

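View pics/c2.png

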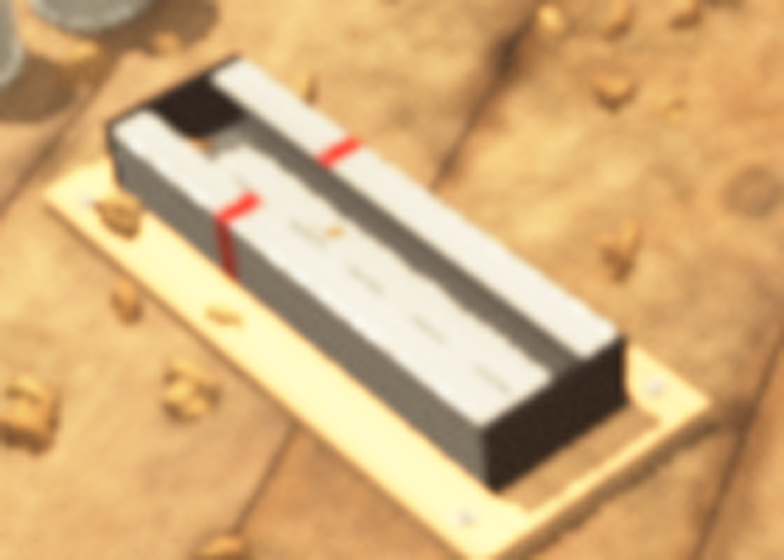

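View pics/c3.png

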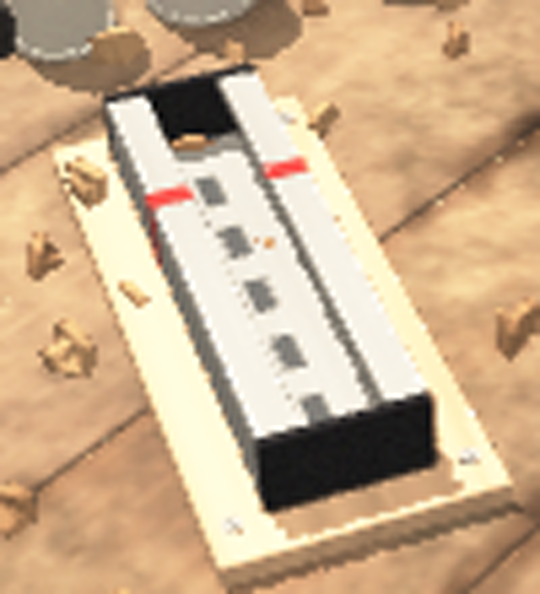

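Run:
```python
from h import *
s=r.read_state();R=s["orientation"];p=s["position"]
c,d=pix2ray("wrist",(318,204)); print("cam in tool",(R.T@(c-p)).round(3),(R.T@d).round(3))
for n,pts in dict(side=[(262.5,247.1),(280.7,237.1)],scene=[(241.5,231.1),(263,226.1)]).items():
    q=[onz(n,u,.048) for u in pts]; print(n,np.mean(q,0).round(4),np.round(q,3))
for n,pts in dict(side=[(485,425),(622,338),(112,130),(235,58)],scene=[(260,435),(430,395),(107,98),(252,70)]).items():
    f=5.6 if n=="side" else 5.4; o=(220,210) if n=="side" else (210,195)
    q=[onz(n,(o[0]+a/f,o[1]+b/f),.048) for a,b in pts]; q=np.array(q)
    v=(q[2]+q[3]-q[0]-q[1])/2; print(n,q.round(3),np.linalg.norm(v),np.arctan2(v[1],v[0]),q.mean(0)+v/np.linalg.norm(v)*.04)
```

```text
cam in tool [ 0.001 -0.131  0.081] [-0.001  0.951 -0.31 ]
side [0.5625 0.0521 0.048 ] [[0.575 0.075 0.048]
 [0.55  0.03  0.048]]
scene [0.5645 0.047  0.048 ] [[0.577 0.07  0.048]
 [0.552 0.024 0.048]]
side [[ 0.438  0.159  0.048]
 [ 0.404  0.1    0.048]
 [ 0.647  0.045  0.048]
 [ 0.618 -0.016  0.048]] 0.241190708299738 -0.4968288250751445 [0.56190986 0.0529159  0.048     ]
scene [[ 0.441  0.153  0.048]
 [ 0.405  0.096  0.048]
 [ 0.653  0.037  0.048]
 [ 0.617 -0.02   0.048]] 0.24198587575413175 -0.4997807373395503 [0.56416234 0.04706116 0.048     ]
```

```bash
python3 -m crank '-22 0 30 0;-22 0 30 0;-22 0 30 0;-22 0 30 0;-22 0 30 0;-22 0 30 0;-22 0 30 0;-22 0 30 0;-22 0 30 0;-22 0 30 0;-22 0 30 0;-8 0 20 0;0 0 0 0'
python3 - <<'E'
from h import *
np.set_printoptions(suppress=True)
s=r.read_state();print(s["position"],s["orientation"])
ci=viewer.camera_info("wrist");im=viewer.snapshot("wrist")
cv2.imwrite("pics/w1.png",im)
np.save("w1.npy",ci,allow_pickle=True)
E
```

```text
time: 1.23
position: [0.4345, -0.2743, 0.2369]
orientation: [[0.217, -0.002, 0.976], [-0.976, 0.002, 0.217], [-0.003, -1.0, -0.002]]
contact_force: [-0.0, -0.2, -0.3]
width: 0.0855
[ 0.43449098 -0.27426215  0.2369429 ] [[ 0.21681537 -0.00222966  0.97621008]
 [-0.97620882  0.00229695  0.21682034]
 [-0.00272575 -0.99999488 -0.0016786 ]]
```

View pics/w1.png

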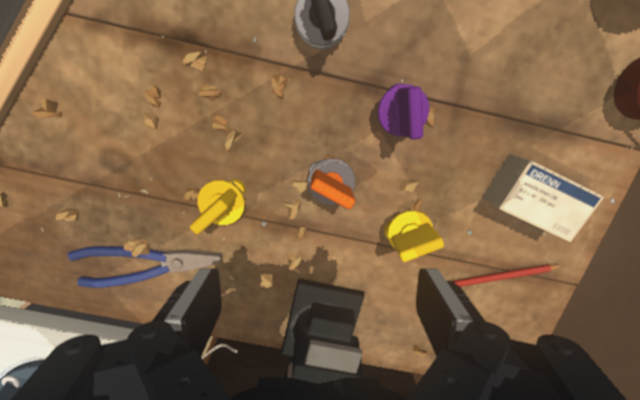

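Run:
```python
from h import *
im=cv2.imread("pics/w1.png");ci=np.load("w1.npy",allow_pickle=True).item()
hsv=cv2.cvtColor(im,cv2.COLOR_BGR2HSV)
m=((hsv[...,0]<13)&(hsv[...,1]>190)&(hsv[...,2]>110)).astype(np.uint8)
m[:150]=0;m[220:]=0;m[:,:290]=0;m[:,370:]=0
print(m.sum())
c=cv2.resize(im[145:225,290:380],None,fx=7,fy=7,interpolation=cv2.INTER_CUBIC)
cv2.imwrite("pics/c4.png",c)
mm=cv2.resize(hsv[145:225,290:380,2],None,fx=7,fy=7)
cv2.imwrite("pics/c5.png",cv2.resize(m[145:225,290:380]*255,None,fx=7,fy=7,interpolation=0))
print(cv2.minAreaRect(np.argwhere(m)[:,::-1].astype(np.float32)))
```

```text
834
((334.5030517578125, 187.10171508789062), (48.58113479614258, 24.32546615600586), 29.24882698059082)
```

View pics/c4.png

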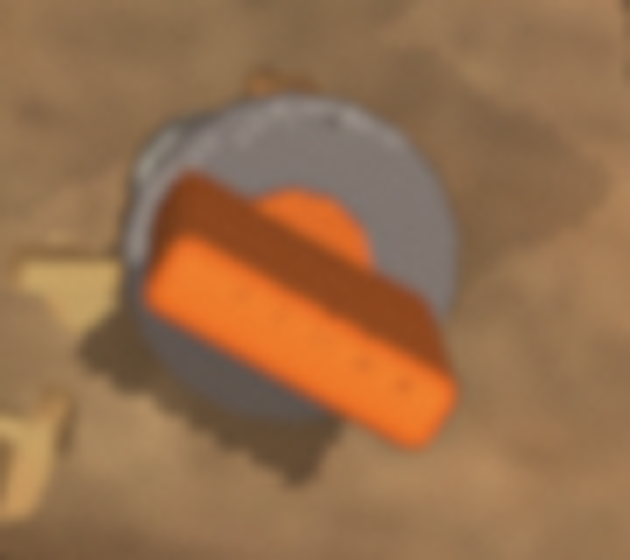

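Run:
```python
from h import *
ci=np.load("w1.npy",allow_pickle=True).item();s=r.read_state()
q=np.array([onz("wrist",(290+a/7,145+b/7),.070,ci) for a,b in [(190,235),(145,297),(420,450),(458,388)]])
print(q.round(4),q.mean(0).round(4)); v=q[2]+q[3]-q[0]-q[1]; print(np.linalg.norm(v)/2,"yaw",np.arctan2(v[1],v[0]))
print("collar",onz("wrist",(290+293/7,145+257/7),.026,ci).round(4))
R=s["orientation"]
print("tool rel",(R.T@(q.mean(0)-s["position"])).round(4), "toolx yaw",np.arctan2(R[1,0],R[0,0]),"toolz yaw",np.arctan2(R[1,2],R[0,2]))
print(s["joint_pos"])
```

```text
[[ 0.4413 -0.2718  0.07  ]
 [ 0.4319 -0.2679  0.07  ]
 [ 0.4194 -0.3078  0.07  ]
 [ 0.4288 -0.3105  0.07  ]] [ 0.4304 -0.2895  0.07  ]
0.04118559645894025 yaw -1.87843945773893
collar [ 0.4306 -0.2895  0.026 ]
tool rel [ 0.0144  0.1667 -0.0053] toolx yaw -1.3524177337253855 toolz yaw 0.21839044442569996
[-7.82997264e-01  3.86636097e-01  1.71378788e+00 -1.02725082e-03
  1.04596084e+00  5.69931400e-01]
```

```bash
cat > st.py <<'E'
from h import *
import sys
s=r.read_state();R=s["orientation"];p=s["position"]
t=np.array(eval(sys.argv[1])); y=float(sys.argv[2])
x=np.arctan2(R[1,0],R[0,0]); d=(x-y+np.pi)%(2*np.pi)-np.pi
print("t",s["time"],"pos",p.round(4),"xyaw",x.round(4),"rel mm",(1000*R.T@(t-p)).round(1),"twist",round(d,4),"F",s["contact_force"].round(1),"w",s["width"],"j6",s["joint_pos"][5].round(3),"tilt",R[:,1].round(4))
E
python3 -m crank '0 10 0 -0.12;0 10 0 -0.12;0 10 0 -0.12;0 10 0 -0.12;0 10 0 -0.12;0 10 0 -0.12;0 10 0 -0.12;0 10 0 -0.12;0 10 0 -0.085;0 0 0 0' 45 50; python3 st.py "[.4305,-.2895,.050]" -0.307
```

```text
time: 2.12
position: [0.424, -0.2845, 0.1427]
orientation: [[0.965, -0.009, 0.262], [-0.262, -0.001, 0.965], [-0.008, -1.0, -0.003]]
contact_force: [-0.1, -0.2, 0.4]
width: 0.0451
t 2.1167 pos [ 0.424  -0.2845  0.1427] xyaw -0.2655 rel mm [ 8.4 92.6 -2.8] twist 0.0415 F [-0.1 -0.2  0.4] w 0.045095933403148804 j6 -0.534 tilt [-0.009 -0.001 -1.   ]
```

```bash
python3 -m crank '8 0 -3 0.04;0 0 0 0;0 0 0 0'; python3 st.py "[.4305,-.2895,.050]" -0.307
python3 - <<'E'
from h import *
ci=viewer.camera_info("wrist");im=viewer.snapshot("wrist")
cv2.imwrite("pics/w2.png",im)
np.save("w2.npy",ci,allow_pickle=True)
E
```

```text
time: 2.37
position: [0.428, -0.2917, 0.1423]
orientation: [[0.95, -0.012, 0.311], [-0.311, 0.001, 0.951], [-0.012, -1.0, -0.003]]
contact_force: [0.1, -0.8, -0.4]
width: 0.0449
t 2.3667 pos [ 0.428  -0.2917  0.1423] xyaw -0.3159 rel mm [ 2.7 92.3  3.2] twist -0.0089 F [ 0.1 -0.8 -0.4] w 0.04493627295740061 j6 -0.486 tilt [-1.210e-02  5.000e-04 -9.999e-01]
```

View pics/w2.png

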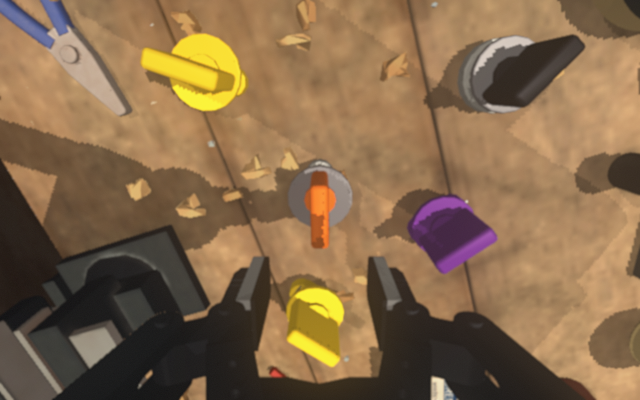

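Run:
```python
from h import *
ci=np.load("w2.npy",allow_pickle=True).item();im=cv2.imread("pics/w2.png")
hsv=cv2.cvtColor(im,cv2.COLOR_BGR2HSV)
m=((hsv[...,0]<13)&(hsv[...,1]>190)&(hsv[...,2]>190)).astype(np.uint8)
m[:160]=0;m[255:]=0;m[:,:285]=0;m[:,355:]=0
q=np.argwhere(m)[:,::-1].astype(np.float32);print(cv2.minAreaRect(q),len(q))
a=[onz("wrist",p,.07,ci) for p in ((319.5,178),(319.5,248))];print(np.round(a,4),np.round(onz("wrist",(320.5,195),.026,ci),4))
cv2.imwrite("pics/c6.png",cv2.resize(im[150:260,270:370],None,fx=5,fy=5,interpolation=2))
```

```text
((322.5, 216.5), (61.0, 23.0), 90.0) 449
[[ 0.4382 -0.2636  0.07  ]
 [ 0.4237 -0.3084  0.07  ]] [ 0.4312 -0.2866  0.026 ]
```

View pics/c6.png

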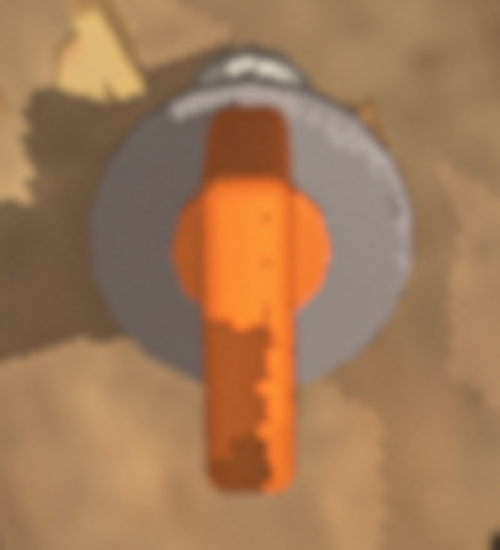

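```bash
python3 -m crank '2 20 4 -0.009;0 20 0 0;0 20 0 0;0 20 0 0;0 12 0 0;0 0 0 0'; python3 st.py "[.4306,-.288,.050]" -0.307
```

```text
time: 2.92
position: [0.4315, -0.2927, 0.052]
orientation: [[0.953, -0.004, 0.304], [-0.304, -0.009, 0.953], [-0.001, -1.0, -0.01]]
contact_force: [-0.1, 0.3, -0.3]
width: 0.0449
t 2.9167 pos [ 0.4315 -0.2927  0.052 ] xyaw -0.3093 rel mm [-2.3  2.   4.2] twist -0.0023 F [-0.1  0.3 -0.3] w 0.044880201917841554 j6 -0.483 tilt [-0.004  -0.0089 -1.    ]
```

```bash
python3 -m crank '-2 1 4 0;0 0 0 0;0 0 0 0'; python3 st.py "[.4306,-.288,.050]" -0.307;  python3 -m crank '0 0 0 0;0 0 0 0;0 0 0 0;0 0 0 0;0 0 0 0;0 0 0 0' 5 60;python3 st.py "[.4306,-.288,.050]" -0.307
```

```text
time: 3.17
position: [0.4305, -0.2882, 0.0522]
orientation: [[0.952, -0.004, 0.305], [-0.305, -0.009, 0.952], [-0.001, -1.0, -0.01]]
contact_force: [0.4, -0.5, 0.4]
width: 0.045
t 3.1667 pos [ 0.4305 -0.2882  0.0522] xyaw -0.3099 rel mm [-0.   2.2  0.3] twist -0.0029 F [ 0.4 -0.5  0.4] w 0.04496959879400591 j6 -0.477 tilt [-0.0037 -0.0094 -0.9999]
time: 3.67
position: [0.4319, -0.2893, 0.0556]
orientation: [[0.953, 0.001, 0.304], [-0.304, -0.014, 0.952], [0.005, -1.0, -0.013]]
contact_force: [0.2, -0.2, -1.1]
width: 0.0109
t 3.6667 pos [ 0.4319 -0.2893  0.0556] xyaw -0.3093 rel mm [-1.7  5.5  0.9] twist -0.0023 F [ 0.2 -0.2 -1.1] w 0.010901176982513403 j6 -0.477 tilt [ 6.000e-04 -1.380e-02 -9.999e-01]
```

```bash
python3 -m crank '0 -20 0 0;0 -20 0 0;0 -12 0 -0.12;0 -12 0 -0.12;0 -12 0 -0.12;0 -12 0 -0.12;0 -12 0 -0.12;0 -12 0 -0.12;0 -12 0 -0.12;0 -12 0 -0.12;0 0 0 -0.12;0 0 0 -0.12;0 0 0 -0.12;0 0 0 0';python3 st.py "[.5635,.050,.18]" 1.073
```

```text
time: 4.83
position: [0.4294, -0.2851, 0.1961]
orientation: [[0.484, -0.005, -0.875], [0.875, -0.008, 0.484], [-0.009, -1.0, 0.0]]
contact_force: [-0.3, 0.4, -1.8]
width: 0.0108
t 4.8333 pos [ 0.4294 -0.2851  0.1961] xyaw 1.0655 rel mm [358.2  12.8  44.8] twist -0.0075 F [-0.3  0.4 -1.8] w 0.010815883733300856 j6 -1.857 tilt [-0.0049 -0.008  -1.    ]
```

```bash
python3 -m crank '20 0 3 0;34 0 4 0;34 0 4 0;34 0 4 0;34 0 4 0;34 0 4 0;34 0 4 0;34 0 4 0;34 0 4 0;34 0 4 0;20 0 3 0;10 0 3 0;0 0 0 0;0 0 0 0';python3 st.py "[.5635,.050,.18]" 1.073
python3 - <<'E'
from h import *
for n in ("wrist","side","scene"):
    ci=viewer.camera_info(n);im=viewer.snapshot(n)
    cv2.imwrite(f"pics/{n}3.png",im); np.save(f"{n}3.npy",ci,allow_pickle=True)
E
```

```text
time: 6.0
position: [0.5732, 0.0584, 0.1881]
orientation: [[0.527, -0.009, -0.85], [0.85, -0.009, 0.527], [-0.013, -1.0, 0.003]]
contact_force: [0.1, -0.2, -1.1]
width: 0.0109
t 6.0 pos [0.5732 0.0584 0.1881] xyaw 1.0159 rel mm [-12.2   8.3   3.8] twist -0.0571 F [ 0.1 -0.2 -1.1] w 0.01093744701276655 j6 -1.097 tilt [-0.0092 -0.0094 -0.9999]
```

View pics/wrist3.png

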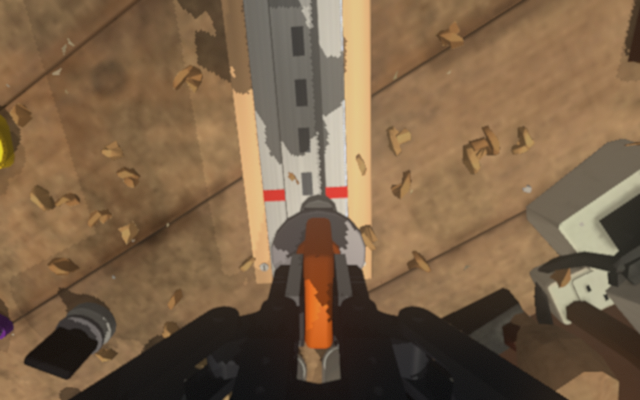

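View pics/side3.png

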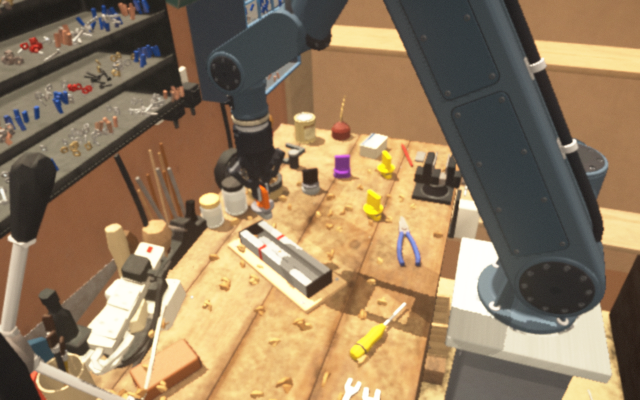

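View pics/scene3.png

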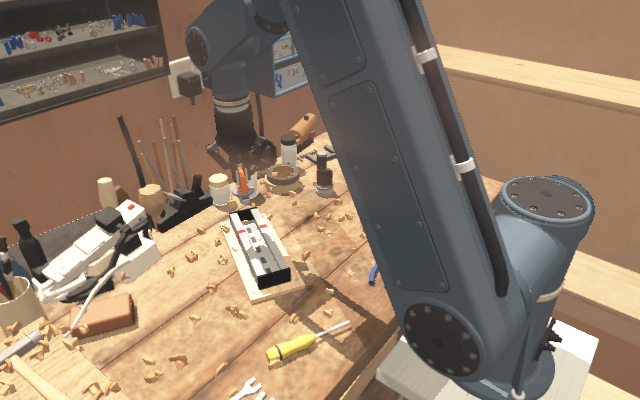

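Run:
```python
from h import *
ci=np.load("wrist3.npy",allow_pickle=True).item();im=cv2.imread("pics/wrist3.png")
cv2.imwrite("pics/c7.png",cv2.resize(im[120:280,220:400],None,fx=4.4,fy=4.4,interpolation=2))
hsv=cv2.cvtColor(im,cv2.COLOR_BGR2HSV)
m=(((hsv[...,0]<6)|(hsv[...,0]>174))&(hsv[...,1]>140)&(hsv[...,2]>120)).astype(np.uint8)
m[:180]=0;m[210:]=0;m[:,:250]=0;m[:,360:]=0
n,l,st,c=cv2.connectedComponentsWithStats(m)
for i in range(1,n):
    if st[i,4]>15: print(st[i],c[i],onz("wrist",c[i],.048,ci).round(4))
```

```text
[325 187  22  11 215] [335.89302326 191.93488372] [0.579  0.0702 0.048 ]
[264 190  21  11 212] [273.99528302 194.97641509] [0.5544 0.0251 0.048 ]
```

View pics/c7.png

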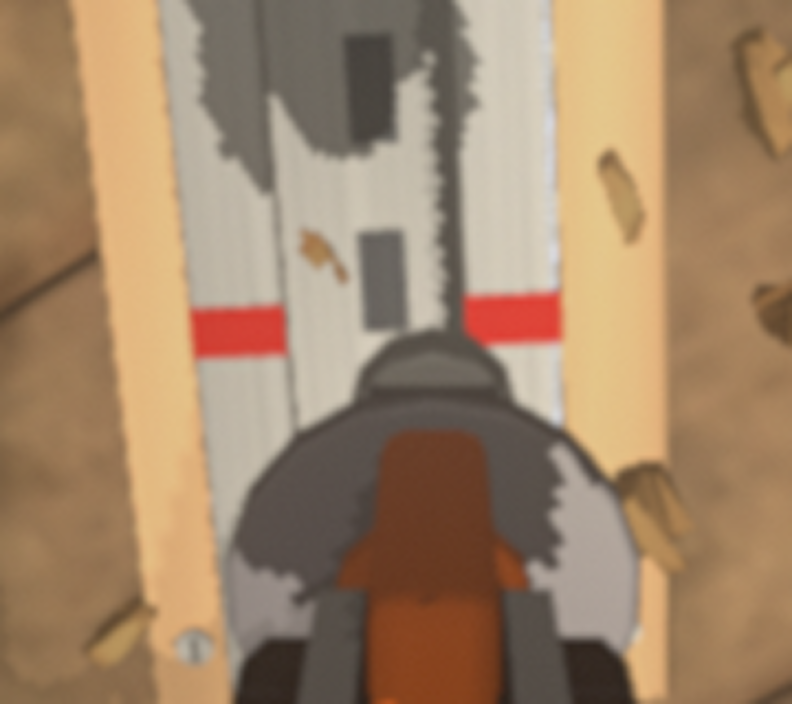

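```bash
python3 -m crank '-12 15 3 -0.055;0 15 0 0;0 15 0 0;0 10 0 0;0 0 0 0';python3 st.py "[.565,.0485,.115]" 1.071
```

```text
time: 6.57
position: [0.5635, 0.04, 0.1338]
orientation: [[0.489, -0.005, -0.872], [0.872, -0.011, 0.489], [-0.012, -1.0, -0.001]]
contact_force: [-1.0, -0.2, -1.0]
width: 0.0111
t 6.5667 pos [0.5635 0.04   0.1338] xyaw 1.06 rel mm [ 8.3 18.7  2.9] twist -0.011 F [-1.  -0.2 -1. ] w 0.011131009342069821 j6 -1.171 tilt [-0.0052 -0.0112 -0.9999]
```

```bash
python3 -m crank '8 12 3 -0.01;0 5 0 0;0 0 0 0';python3 st.py "[.565,.0485,.115]" 1.071
python3 - <<'E'
from h import *
for n in ("wrist","side","scene"):
    ci=viewer.camera_info(n);im=viewer.snapshot(n)
    cv2.imwrite(f"pics/{n}4.png",im); np.save(f"{n}4.npy",ci,allow_pickle=True)
    if n!="wrist":
        x,y={"side":(225,200),"scene":(205,170)}[n]
        cv2.imwrite(f"pics/{n}4c.png",cv2.resize(im[y:y+90,x:x+100],None,fx=5,fy=5,interpolation=2))
a=[cv2.imread(f"pics/{n}4c.png") for n in("side","scene")]
cv2.imwrite("pics/d4.png",cv2.resize(np.hstack(a),(800,360)))
E
```

```text
time: 6.82
position: [0.5656, 0.0469, 0.1161]
orientation: [[0.483, -0.004, -0.876], [0.876, -0.011, 0.483], [-0.012, -1.0, -0.002]]
contact_force: [0.0, -0.2, -1.2]
width: 0.0108
t 6.8167 pos [0.5656 0.0469 0.1161] xyaw 1.0671 rel mm [1.2 1.1 1.3] twist -0.0039 F [ 0.  -0.2 -1.2] w 0.01082615869565803 j6 -1.165 tilt [-0.0038 -0.0115 -0.9999]
```

View pics/wrist4.png

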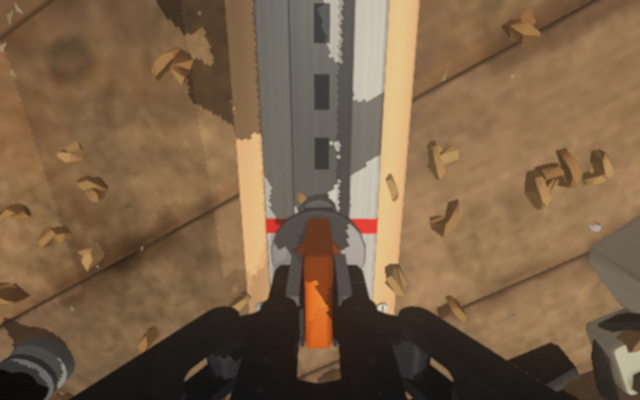

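View pics/d4.png

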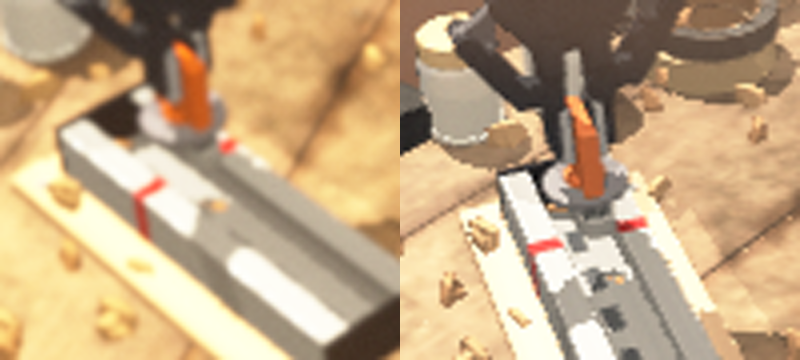

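Run:
```python
from h import *
ci=np.load("wrist4.npy",allow_pickle=True).item();im=cv2.imread("pics/wrist4.png")
print(proj("wrist",(.565,.0485,.048),ci))
hsv=cv2.cvtColor(im,cv2.COLOR_BGR2HSV)
m=(((hsv[...,0]<6)|(hsv[...,0]>174))&(hsv[...,1]>140)&(hsv[...,2]>100)).astype(np.uint8)
m[:210]=0;m[245:]=0;m[:,:250]=0;m[:,390:]=0
n,l,st,c=cv2.connectedComponentsWithStats(m)
q=[]
for i in range(1,n):
    if st[i,4]>15: print(st[i],c[i])
a=onz("wrist",(266,226.5),.048,ci);b=onz("wrist",(377.5,226),.048,ci);print(a,b,(a+b)/2,np.linalg.norm(a-b))
```

```text
(np.float64(321.0894887670466), np.float64(222.9428947219337))
[266 219  17  14 186] [272.94086022 224.79569892]
[351 219  26  14 292] [365.61643836 224.83219178]
[0.55052544 0.01689899 0.048     ] [0.58371475 0.07855865 0.048     ] [0.56712009 0.04772882 0.048     ] 0.07002459543807722
```

```bash
python3 -m crank '1.4 5 1 -0.004;0 8 0 0;0 8 0 0;0 0 0 0';python3 st.py "[.566,.0483,.084]" 1.071
```

```text
time: 7.3
position: [0.5673, 0.049, 0.0961]
orientation: [[0.478, 0.002, -0.878], [0.878, -0.012, 0.478], [-0.009, -1.0, -0.008]]
contact_force: [-1.0, 0.4, -1.8]
width: 0.0111
t 7.3 pos [0.5673 0.049  0.0961] xyaw 1.0727 rel mm [-1.1 12.1  0.9] twist 0.0017 F [-1.   0.4 -1.8] w 0.011053059940253197 j6 -1.165 tilt [ 0.0023 -0.012  -0.9999]
```

```bash
python3 -m crank '-1 5 1 0;0 4 0 0;0 0 0 0';python3 st.py "[.566,.0483,.084]" 1.071
python3 -m crank '0 2 0 0;0 2 0 0';python3 st.py "[.566,.0483,.084]" 1.071
```

```text
time: 7.55
position: [0.5655, 0.0486, 0.0855]
orientation: [[0.478, 0.001, -0.879], [0.879, -0.012, 0.478], [-0.01, -1.0, -0.007]]
contact_force: [0.1, 0.1, -1.6]
width: 0.0111
t 7.55 pos [0.5655 0.0486 0.0855] xyaw 1.0729 rel mm [ 0.   1.5 -0.6] twist 0.0019 F [ 0.1  0.1 -1.6] w 0.011092799045550224 j6 -1.166 tilt [ 0.0011 -0.0119 -0.9999]
time: 7.72
position: [0.5655, 0.0483, 0.0823]
orientation: [[0.477, 0.001, -0.879], [0.879, -0.012, 0.477], [-0.01, -1.0, -0.007]]
contact_force: [-6.0, -0.6, 24.2]
width: 0.0109
t 7.7167 pos [0.5655 0.0483 0.0823] xyaw 1.073 rel mm [ 0.2 -1.7 -0.5] twist 0.002 F [-6.  -0.6 24.2] w 0.010896608240232987 j6 -1.166 tilt [ 9.000e-04 -1.210e-02 -9.999e-01]
```

```bash
python3 -m crank '0 -0.8 0 0;0 0 0 0';python3 st.py "[.566,.0483,.084]" 1.071
python3 - <<'E'
from h import *
a=[]
for n in ("side","scene"):
    im=viewer.snapshot(n)
    x,y={"side":(225,200),"scene":(205,170)}[n]
    a.append(cv2.resize(im[y:y+90,x:x+100],(400,360),interpolation=2))
cv2.imwrite("pics/d5.png",np.hstack(a))
E
```

```text
time: 7.88
position: [0.566, 0.0482, 0.084]
orientation: [[0.478, 0.002, -0.879], [0.879, -0.012, 0.478], [-0.01, -1.0, -0.008]]
contact_force: [-0.0, -0.2, -1.5]
width: 0.0109
t 7.8833 pos [0.566  0.0482 0.084 ] xyaw 1.0728 rel mm [0.1 0.  0.1] twist 0.0018 F [-0.  -0.2 -1.5] w 0.01089731849646072 j6 -1.166 tilt [ 0.0024 -0.0123 -0.9999]
```

View pics/d5.png

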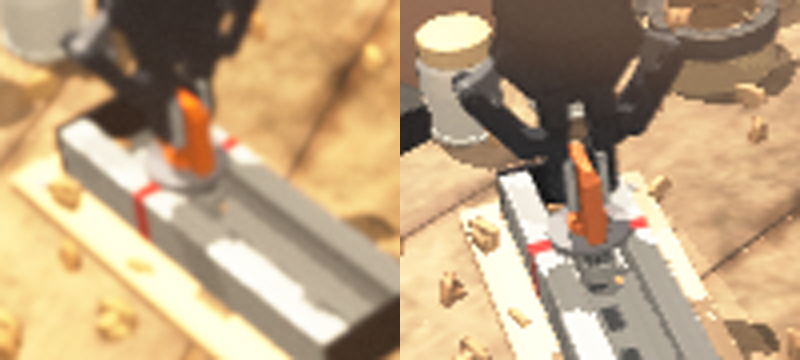

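```bash
python3 -m crank '0 0 0 0.12;0 0 0 0.12;0 0 0 0.12;0 0 0 0.12;0 0 0 0';python3 st.py "[.566,.0483,.084]" -0.499
```

```text
time: 8.4
position: [0.5656, 0.0482, 0.0827]
orientation: [[0.841, 0.001, -0.542], [0.542, -0.012, 0.84], [-0.006, -1.0, -0.011]]
contact_force: [0.6, 0.3, -1.2]
width: 0.0107
t 8.4 pos [0.5656 0.0482 0.0827] xyaw 0.5726 rel mm [ 0.4 -1.3 -0.2] twist 1.0716 F [ 0.6  0.3 -1.2] w 0.010671162217285184 j6 -0.666 tilt [ 0.0011 -0.0121 -0.9999]
```

```bash
python3 -m crank '0 0 0 0.12;0 0 0 0.12;0 0 0 0.12;0 0 0 0.12;0 0 0 0';python3 st.py "[.566,.0483,.084]" -0.499
```

```text
time: 8.82
position: [0.5643, 0.0493, 0.0824]
orientation: [[0.996, -0.002, -0.086], [0.086, -0.01, 0.996], [-0.003, -1.0, -0.01]]
contact_force: [0.1, -0.4, -0.4]
width: 0.0111
t 8.8167 pos [0.5643 0.0493 0.0824] xyaw 0.086 rel mm [ 1.6 -1.6 -1.2] twist 0.585 F [ 0.1 -0.4 -0.4] w 0.011055495638687993 j6 -0.18 tilt [-0.002  -0.0102 -0.9999]
```

```bash
python3 -m crank '1 0 0 0.12;0 0 0 0.12;0 0 0 0.12;0 0 0 0.12;0 0 0 0.1;0 0 0 0';python3 st.py "[.566,.0483,.084]" -0.499
```

```text
time: 9.32
position: [0.5641, 0.0505, 0.0824]
orientation: [[0.884, -0.005, 0.468], [-0.468, -0.009, 0.884], [0.0, -1.0, -0.01]]
contact_force: [0.3, -0.1, -1.0]
width: 0.0108
t 9.3167 pos [0.5641 0.0505 0.0824] xyaw -0.4874 rel mm [ 2.7 -1.6 -1.1] twist 0.0116 F [ 0.3 -0.1 -1. ] w 0.010788649428175506 j6 0.394 tilt [-0.0045 -0.0087 -1.    ]
```

```bash
python3 -m crank '2 1 -1 0.012;0 0 0 0';python3 st.py "[.566,.0483,.084]" -0.499
python3 -m crank '0 0 0 0;0 0 0 0;0 0 0 0;0 0 0 0' 35;python3 st.py "[.566,.0483,.084]" -0.499
python3 - <<'E'
from h import *
cv2.imwrite("pics/w6.png",viewer.snapshot("wrist"))
E
```

```text
time: 9.48
position: [0.5644, 0.0505, 0.0827]
orientation: [[0.883, -0.007, 0.469], [-0.469, -0.006, 0.883], [-0.003, -1.0, -0.008]]
contact_force: [-0.4, -0.1, -1.7]
width: 0.011
t 9.4833 pos [0.5644 0.0505 0.0827] xyaw -0.4887 rel mm [ 2.4 -1.3 -1.2] twist 0.0103 F [-0.4 -0.1 -1.7] w 0.011048350961803724 j6 0.39 tilt [-0.0067 -0.0056 -1.    ]
time: 9.82
position: [0.5653, 0.0499, 0.0828]
orientation: [[0.889, -0.005, 0.458], [-0.458, -0.007, 0.889], [-0.001, -1.0, -0.008]]
contact_force: [-0.1, -0.8, -0.8]
width: 0.0349
t 9.8167 pos [0.5653 0.0499 0.0828] xyaw -0.4761 rel mm [ 1.3 -1.2 -1.1] twist 0.0229 F [-0.1 -0.8 -0.8] w 0.03485946878584414 j6 0.378 tilt [-0.0047 -0.0066 -1.    ]
```

View pics/w6.png

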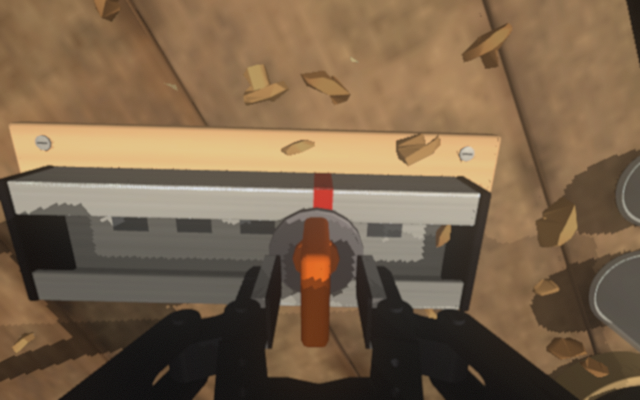

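```bash
python3 -m crank '0 -10 0 0;0 -15 0 0;0 -20 0 0;0 -20 0 0;0 -20 0 0;0 -20 0 0;0 -10 -10 0;0 0 -20 0;0 0 0 0;0 0 0 0';python3 st.py "[.566,.0483,.2]" -0.499
python3 - <<'E'
from h import *
np.save("w7.npy",viewer.camera_info("wrist"),allow_pickle=True);im=viewer.snapshot("wrist");cv2.imwrite("pics/w7.png",im)
a=[]
for n in ("side","scene"):
    im=viewer.snapshot(n)
    x,y={"side":(225,200),"scene":(205,170)}[n]
    a.append(cv2.resize(im[y:y+90,x:x+100],(400,360),interpolation=2))
cv2.imwrite("pics/d7.png",np.hstack(a))
E
```

```text
time: 10.7
position: [0.5513, 0.0213, 0.2072]
orientation: [[0.891, -0.004, 0.453], [-0.453, -0.008, 0.891], [0.0, -1.0, -0.009]]
contact_force: [0.3, 0.5, -0.7]
width: 0.0351
t 10.7 pos [0.5513 0.0213 0.2072] xyaw -0.4706 rel mm [ 0.9  6.9 30.8] twist 0.0284 F [ 0.3  0.5 -0.7] w 0.03510905345581314 j6 0.317 tilt [-0.0041 -0.0083 -1.    ]
```

View pics/w7.png

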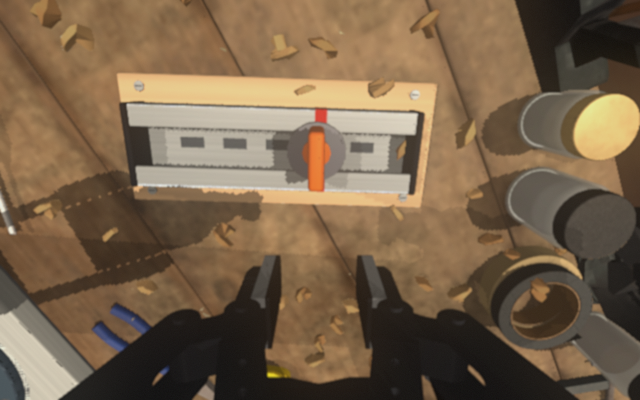

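View pics/d7.png

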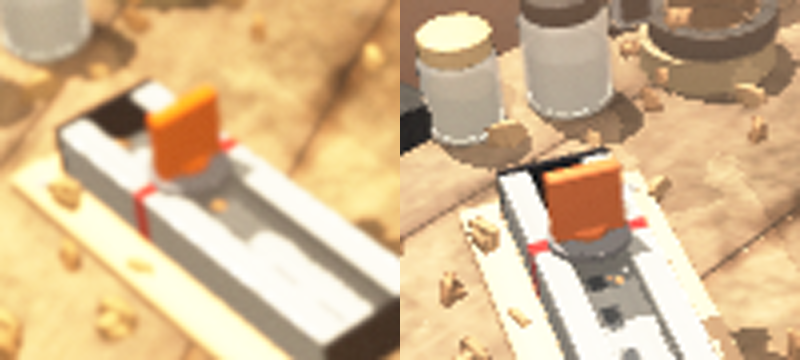

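Run:
```python
from h import *
ci=np.load("w7.npy",allow_pickle=True).item();im=cv2.imread("pics/w7.png")
x0,y0=270,95
cv2.imwrite("pics/c8.png",cv2.resize(im[y0:y0+110,x0:x0+100],None,fx=5,fy=5,interpolation=2))
```

```text
(no output)
```

View pics/c8.png

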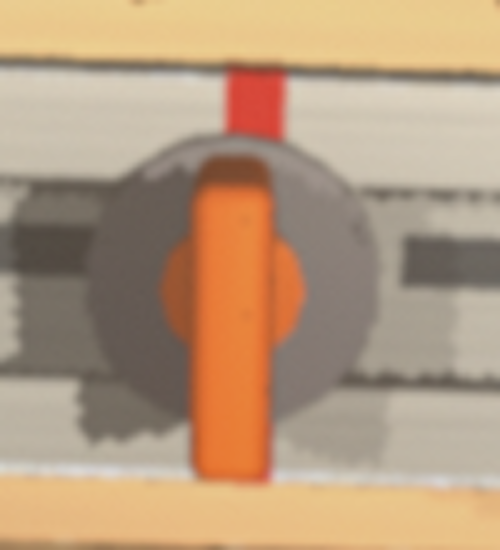

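Run:
```python
from h import *
ci=np.load("w7.npy",allow_pickle=True).item()
o=lambda a,b,z: onz("wrist",(270+a/5,95+b/5),z,ci)
v=o(231,185,.098)-o(231,480,.098); print("wing len",np.linalg.norm(v),"yaw",np.arctan2(v[1],v[0]),"centre",o(231,332,.098).round(4))
c=o(234,277,.054); print("collar",c.round(4))
w=np.array([np.cos(-.5),np.sin(-.5)]);n=np.array([-w[1],w[0]])
for mk in ([.566,.0480],[.564,.0495]): d=c[:2]-mk; print("along,across",d@w,d@n)
# stripe and channel edges in this view
a,b=o(256,70,.048),o(256,138,.048);print(a,b,"stripe along vs collar",((c-a)[:2])@w,((c-b)[:2])@w)
e1,e2=o(20,63,.048),o(480,73,.048);f1,f2=o(20,470,.048),o(480,487,.048)
u=e2-e1;print("chan yaw",np.arctan2(u[1],u[0]));print("across to edges",(c-(e1+e2+f1+f2)/4)[:2]@n, np.linalg.norm((e1+e2-f1-f2)/2))
```

```text
wing len 0.042522238440516225 yaw 1.0989774052133772 centre [0.5657 0.0505 0.098 ]
collar [0.5661 0.0506 0.054 ]
along,across -0.0012000977201950844 0.002321863274862118
along,across 0.0012742057114919678 0.0019643405092349643
[0.5842208  0.07835822 0.048     ] [0.5793201  0.06864203 0.048     ] stripe along vs collar -0.002635846707036314 -0.0029932684769578928
chan yaw -0.4909121557955725
across to edges 0.0016434312425657094 0.0700178831387872
```

Run:
```python
from h import *
print(r.sign_off())
```

```text
the job is handed in; nothing more can be done
None
```

I fitted the orange-grip nut into the channel at the red mark and handed the job in about 11 s into the 48 s allowed. The hand-in returned no verdict.

**What I did:** I pinched the nut by its wing and lowered it through the slot with the bar along it. The collar met the lips at the expected height, with a 24 N contact force. I eased off, turned it a quarter turn with no sign of resistance, let go and backed off.

**Last checks:** these come from the wrist view after release.

| Check | Measured | Limit |
|---|---|---|
| Distance from the mark along the channel | 1–3 mm | 20 mm |
| Distance from the slot's middle | about 2 mm | 9 mm |
| Bar angle away from square | about 1–2° | 15° |

- **Seating:** in the side and scene views the nut stands upright with its collar on the lips. I saw the bar's position only through the wing, which is parallel to it.
- **Gripper:** it is clear of the nut and touching nothing.
- **Camera disagreement:** the three cameras put the mark up to about 6 mm apart, mostly along the slot. Across the slot they agreed to about 2 mm. I relied mainly on the wrist camera.
- **Round-footed piece:** I never touched it and no move went near it, but I did not measure its position again at the end.

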